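Move a freshly varnished candle board to the drying rack with a trowel

TASK

The little candle board has just been varnished and is still tacky, so neither the gripper nor the arm may touch it: take the trowel by its handle, slide the blade under the board between its two cleats, and lift the board level. Set it down gently on the middle of the wire rack, square with the rack and with the cleats lying across the wires. Then draw the trowel out and lay it flat on the bare shelf, leaving the other things on the shelf where they are.

Things in the scene. Friction and masses are not known exactly. Their poses are not given: they have to be found in the camera images.
- board: Candle board: a brown wooden plate 130 x 130 x 8 mm, a turned circle 80 mm across on top, standing on the shelf on two cleats under its left and right edges (each 15 mm wide, 10 mm high, 130 mm long, along the board's y). Total height 18 mm, 0.09 to 0.14 kg. Loose: slides if pushed. Origin: centre, at the cleats' feet; z up; its y starts within 0.2 rad of world y.
- board_tunnel (a point): Middle of the clear tunnel between the board's cleats, 5 mm above their feet: the tunnel is 100 mm wide and 10 mm high, runs along the board's y axis and is open at both ends.
- trowel: Margin trowel: flat steel blade 150 mm long (x), 75 wide (y), 2 thick; cranked steel neck at its rear; dark wooden handle. Origin: centre of the blade's underside; x runs from handle to the blade's front edge, z up. 0.2 kg, centre of mass 37 mm behind the origin. Lies loose and flat, pointing away from the robot within 0.25 rad, left or right of the board, the rack on the other side.
- trowel_grip (a point): Where to grip the trowel from above, fingers closing along the trowel's y: on the centre line of its straight flat-sided handle, 115 mm behind the trowel's origin and 45 mm above the blade's underside. The handle is 24 mm wide and 24 mm high, parallel to the blade, from 100 to 210 mm behind the origin.
- trowel_neck (a point): Foot of the trowel's neck on the blade, 72 mm behind the trowel's origin. The neck is 10 mm thick and rises from here to the handle: what lies on the blade must stay ahead of 65 mm behind the origin.
- rack: Wire drying rack of bright steel, about 190 mm square, top 30 mm above the shelf; it does not shift. Eleven wires 4 mm thick run along its x, 18 mm apart, on three lower wires along y and four legs. Origin: centre of its footprint on the shelf; z up; its y is within 0.2 rad of world y.
- rack_top (a point): Middle of the rack's top, 30 mm above the shelf, where the board's origin belongs, with the board's y along the rack's y (either way round) so that the cleats lie across the wires.
- hinge: Bystander: a flat spare steel hinge lying open, 66 x 76 mm, 9 mm high, on the robot's side of the board. Origin: centre of the underside.
- carabiner: Bystander: an aluminium carabiner lying flat, about 85 x 50 mm, 9 mm high, on the robot's side of the board. Origin: its middle, on the shelf.
- candlestick: Bystander: a white ceramic candlestick holder, 76 mm across the foot, 106 mm high, behind the board. Origin: centre of the underside.
- shoe_tree: Bystander: the nearer of two black plastic shoe trees, lying along y behind the board, about 245 mm long, 66 mm wide, 67 mm high. Origin: about its middle, on the shelf. (Its fellow, a brush and boxes stand farther back and at the sides, out of the way.)
- varnish_tin: Bystander: a closed round varnish tin, 88 mm across, 97 mm high, at the back of the shelf. Origin: centre of the underside.
There are look-alikes about, which are no part of the job. There is more than one size of the board; the one meant has the size given above.

How it is judged:
On the way, in this order (a step that is already met when the one before it is completed fails the run):
1. the board is carried on the trowel's blade, clear of the shelf and above the height of the rack (height (world z) of board above 0.032 m and contact force between trowel and board above 0.3 N and contact force between board and rack below 0.05 N and angle between board's own z axis and vertical below 0.25 rad), for 0.3 s.
2. the board stands on the rack and the trowel's blade is drawn out (contact force between board and rack above 0.3 N and horizontal distance between trowel and board above 0.13 m and contact force between trowel and board below 0.05 N), for 0.2 s.
At the end, for the whole second after the job is handed in: The board stands level on the rack's wires, its centre within 25 mm of the rack's centre along each rack axis, turned less than 0.15 rad from square, cleats across the wires, at rest; the trowel lies flat on the bare shelf, touching neither board nor rack, at rest (x of board in the frame of rack between -0.025 and 0.025 m and y of board in the frame of rack between -0.025 and 0.025 m and z of board in the frame of rack between 0.027 and 0.033 m and angle between each of board, trowel's own z axis and vertical below 0.05 rad and angle between the y axis of board and the y axis of rack, either way round below 0.15 rad and linear speed of each of board, trowel below 0.02 m/s and height (world z) of trowel below 0.005 m and contact force between trowel and board below 0.05 N and contact force between trowel and rack below 0.05 N).
It fails at once if the gripper or the arm touches the tacky board (contact force between any of the fingers, the arm and board above 0.2 N).
It fails at once if the board is tipped by more than about 17 degrees (angle between board's own z axis and vertical above 0.3 rad).
It fails at once if the board is dropped or pressed hard on the rack (over 30 N) (contact force between board and rack above 30 N).
It fails at once if a bystander is moved more than 20 mm (distance of any of hinge, carabiner, candlestick, shoe_tree, varnish_tin from where it was at the start of the episode above 0.02 m).
It also fails if it takes over 54 s, if anything falls off the work surface, if the arm or the gripper's body presses on something with over 40 N, if the wrist force passes 120 N, or if a joint passes its speed limit or range.

ROBOT

A 7-joint arm with a two-finger parallel gripper is mounted at the origin on the work surface. World frame = base frame: x ahead of the robot, y to its left, z up, the work surface at z = 0. Lengths are in m, angles in rad, forces in N, time in s.
With the tool pointing down it reaches from about 0.4 to 0.85 m from the base axis. Payload 4.5 kg.
Tool frame: the origin (TCP) lies on the centre line of the jaws, within the pads' length; the fingertips stand 17 mm ahead of it and the grasp point (between the pads) lies 2 mm behind it; z points along the fingers, y is the line along which they close (so a half turn about z gives the same grasp; the last joint's range is limited). The gripper opens to 88 mm and grips with 3 to 60 N. Pads are 18 mm wide; open, the fingers measure 123 mm over their backs; the gripper's body (75 mm by 187 mm) begins 45 mm behind the grasp point.
Start: joints at [1.2, 0.689, -0.195, 1.565, 0.157, 0.902, -0.215], TCP at [0.246, -0.575, 0.229] pointing down, gripper open.
Joint ranges: [-3.01, 3.01], [-0.46, 2.08], [-1.47, 1.51], [0.13, 2.56], [-1, 4.14], [0.04, 2.09], [-2.66, 2.66]. Speed limits (rad/s): [2.57, 2.57, 3.14, 3.14, 3.14, 3.14, 3.14].

INTERFACE

Orientations are given as a unit quaternion [w, x, y, z].
In Python, from cell import read_state, cams, finish_job gives the robot as it stands.
- The arm moves only by the tool servo_tool, never from a script. Its argument "moves" is a list that holds one entry, the list of rows, each a list of 7 numbers: the shift along the tool's x, y, z in mm, then the turn, a rotation vector about the tool's x, y, z in rad, then the finger opening in mm, from 0 to 88.1. In form: [[[tx, ty, tz, ax, ay, az, claw], ...]]. A call has 1 to 12 rows; each row is the pose to reach, as a shift and turn from the pose commanded when the call began, along the tool's axes at that moment; what a row does not reach only later rows make up. A row lasts 1/12 s, in which the tool goes at most 41.7 mm and 7.16 degrees, less where a joint would pass 70% of its speed; a pose out of reach is approached as far as the arm can. A call with a gripper value outside its range is refused whole. The fingers move at their own pace and stop on an object; "squeeze" is the grip in N (left out, the last holds). Time passes only in rows, so rows that repeat a pose let the fingers close. It gives the time, the measured TCP pose, the force, the opening and the grip force at its end, in the units of the state.
- read_state(): the state, without advancing time (a new reading comes with each control period).
- cams.grab_frame(name): name is "scene" or "top"; returns the picture (400x640x3 uint8, red, green, blue); there is no depth.
- cams.get_calibration(name): a dict with "intrinsics" (3x3 intrinsics, pixels), "k1" (the pictures are not rectified: a ray, as slopes to the right and down, at radius r is drawn at 1 + k1 r^2 times it, then the intrinsics apply), "R" (3x3) and "t" (3): a world point X has camera coordinates R X + t. Camera axes: x right, y down, z forward; pixel columns grow to the right and rows downward; lengths in m; the calibration is good to about 2 mm. A picture is of the moment at which its call begins. get_calibration takes no time and is no camera call.
- finish_job(): hands the job in; it is judged then, once.
The state is a dict: "time": time; "joint_positions": joint angles; "dq": joint speeds; "effort": joint torques, N m; "tool_pos": TCP position; "orientation": TCP orientation; "force": force on the tool from outside, world axes, zero at the start; "ft_torque": the same for the moment, N m; "gripper_width": opening from 0.0 (shut) to 1.0 (fully open); "grasp_force": force on a finger pad.
Only numpy, scipy, OpenCV 4.12 (cv2) and the standard library are available. Lean on these libraries where they do the work, as an engineer would, in place of code of your own. Each camera call takes 0.05 s, during which the arm holds its last target. There are 200 camera calls.

## Working session

There is one attempt and no reset: what is moved stays moved. The work goes in short steps, Python scripts to look and compute and a tool call to move; the robot and the scene stay as the last step left them, time stands still between calls to the robot, and variables do not carry over. Pictures are saved under pics/ and viewed, at most 10 in all, crops included, and the job is handed in when it is done.

Besides the shell and the picture viewer there is one more tool, called after "Emit:" as name(argument=value, ...) on one line, values as JSON. servo_tool: Moves the arm, as the interface text tells. Its arguments: {"type":"object","properties":{"moves":{"type":"array","items":{"type":"array","items":{"type":"array","items":{"type":"number"}}}},"squeeze":{"type":"number"}},"required":["moves"]}

```bash
mkdir -p pics; ls; cat > h.py <<'E'
import numpy as np, cv2
from cell import read_state, cams
def ray(name,px):
    c=cams.get_calibration(name);K=np.array(c["intrinsics"],float);R=np.array(c["R"]);t=np.array(c["t"])
    px=np.array(px,float).reshape(-1,1,2)
    n=cv2.undistortPoints(px,K,np.array([c["k1"],0,0,0.])).reshape(-1,2)
    d=np.c_[n,np.ones(len(n))]@R; return -R.T@t,d
def plane(name,px,z):
    o,d=ray(name,px); return o+d*((z-o[2])/d[:,2:3])
def proj(name,X):
    c=cams.get_calibration(name);K=np.array(c["intrinsics"],float)
    return cv2.projectPoints(np.array(X,float).reshape(-1,1,3),cv2.Rodrigues(np.array(c["R"]))[0],np.array(c["t"],float),K,np.array([c["k1"],0,0,0.]))[0].reshape(-1,2)
def grab(name,f):
    im=cv2.cvtColor(cams.grab_frame(name),cv2.COLOR_RGB2BGR); cv2.imwrite(f"pics/{f}.png",im); return im
E
python3 - <<'E'
from h import *
print(read_state())
for n in("scene","top"):
    grab(n,n+"0"); c=cams.get_calibration(n); print(n,c["k1"],ray(n,[[320,200]]),c["intrinsics"])
E
```

```text
pics
{'time': 0.0, 'joint_positions': array([ 1.19978308,  0.68997874, -0.19452942,  1.5663334 ,  0.15726792,
        0.90252623, -0.21506564]), 'dq': array([ 0.00011675, -0.00087181,  0.00060308, -0.00164227, -0.00208756,
       -0.00044839, -0.00025148]), 'effort': array([-2.11090046e-04, -5.27561009e+01, -1.26720574e+00, -1.53425789e+01,
       -5.26550633e-02,  6.58483710e-03,  2.14143765e-04]), 'tool_pos': array([ 0.24586206, -0.57389442,  0.22771656]), 'orientation': array([-8.97417909e-04,  9.79574191e-01,  2.01080936e-01, -2.37427732e-04]), 'force': array([ 0.4270705 , -0.11685437,  0.01725867]), 'ft_torque': array([-0.03032001,  0.02457436,  0.01375101]), 'grasp_force': 0.0, 'gripper_width': 0.9982231257443991}
scene -0.05843298075705147 (array([ 1.56503587, -0.05724857,  0.82865139]), array([[-0.7982868 ,  0.13206382, -0.58770401]])) [[394.05211987   0.         316.87968644]
 [  0.         394.05211987 197.63698895]
 [  0.           0.           1.        ]]
top 0.03233560094985191 (array([0.33248044, 0.08707534, 1.22739132]), array([[ 0.12570059,  0.04298313, -0.99122335]])) [[433.81764819   0.         324.64655011]
 [  0.         433.81764819 196.71898636]
 [  0.           0.           1.        ]]
```

View pics/top0.png

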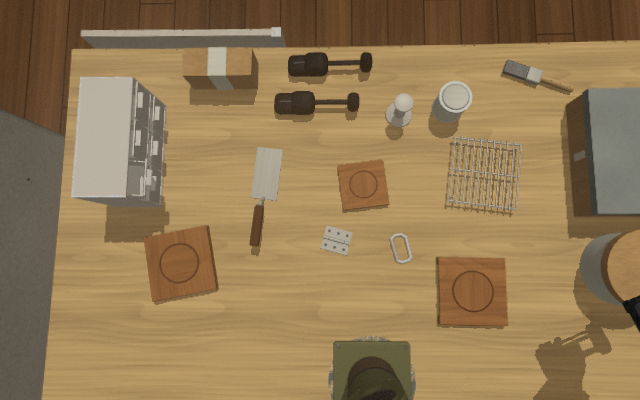

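View pics/scene0.png

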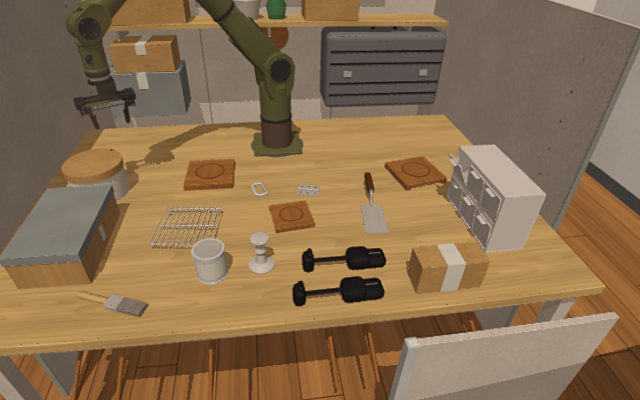

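Candidates for the board in the top view are the small one (363,185) and two larger ones (180,263) and (473,291). The trowel is at (262,195), with the brush at (537,77) as its look-alike, and the rack is at (485,175). I'll measure their sizes by masks and check one crop.

```bash
cat > m.py <<'E'
from h import *
def quad(m,name,z,off=(0,0),s=1):
    cs,_=cv2.findContours(m.astype(np.uint8),cv2.RETR_EXTERNAL,cv2.CHAIN_APPROX_NONE)
    c=max(cs,key=cv2.contourArea); P=plane(name,c.reshape(-1,2)/s+np.array(off),z)[:,:2]
    r=cv2.minAreaRect((P*1000).astype(np.float32)); return r
E
python3 - <<'E'
from m import *
im=cv2.imread("pics/top0.png"); hsv=cv2.cvtColor(im,cv2.COLOR_BGR2HSV)
for p in[(363,174),(265,165),(257,230),(485,120),(300,200),(340,215),(180,245)]: print(p,hsv[p[1],p[0]])
def box(m,x0,y0,x1,y1):
    k=np.zeros_like(m);k[y0:y1,x0:x1]=m[y0:y1,x0:x1];return k
H,S,V=[hsv[...,i].astype(int) for i in range(3)]
wood=(S>115)&(V<165)
print("small",quad(box(wood,325,150,400,220),"top",.018))
print("bigL",quad(box(wood,135,215,230,310),"top",.018))
print("bigR",quad(box(wood,425,245,520,335),"top",.018))
print("handle",quad(box(V<110,240,200,275,255),"top",.057))
grey=(S<60)
print("blade",quad(box(grey,240,140,295,203),"top",.002))
print("rack",quad(cv2.morphologyEx(box(grey|(V>225),430,125,540,225).astype(np.uint8),cv2.MORPH_CLOSE,np.ones((9,9))),"top",.028))
c=im[125:260,225:535]; vis=cv2.resize(c,None,fx=2.5,fy=2.5,interpolation=cv2.INTER_CUBIC); 
m=cv2.resize(np.dstack([wood*255,(V<110)*255,grey*255]).astype(np.uint8)[125:260,225:535],(vis.shape[1],int(vis.shape[0]*.75)))
cv2.imwrite("pics/c1.png",np.vstack([vis,m])); print(vis.shape)
E
```

```text
(363, 174) [ 15 150 146]
(265, 165) [ 20  38 175]
(257, 230) [ 15 146  98]
(485, 120) [ 18 116 169]
(300, 200) [ 19 114 183]
(340, 215) [ 18 117 172]
(180, 245) [ 14 151 132]
small ((526.6878662109375, 20.051128387451172), (141.1672821044922, 134.7334442138672), 6.894084930419922)
bigL ((321.92803955078125, 528.0450439453125), (267.85858154296875, 244.52239990234375), 89.86648559570312)
bigR ((236.66787719726562, -259.81317138671875), (194.86399841308594, 235.64126586914062), 0.7509799003601074)
handle ((412.77508544921875, 309.771728515625), (27.201353073120117, 111.93474578857422), 83.4409408569336)
blade ((561.12353515625, 295.582763671875), (74.34888458251953, 160.4866485595703), 83.52284240722656)
rack ((561.464111328125, -315.61236572265625), (187.53536987304688, 190.84219360351562), 82.68475341796875)
(338, 775, 3)
```

View pics/c1.png

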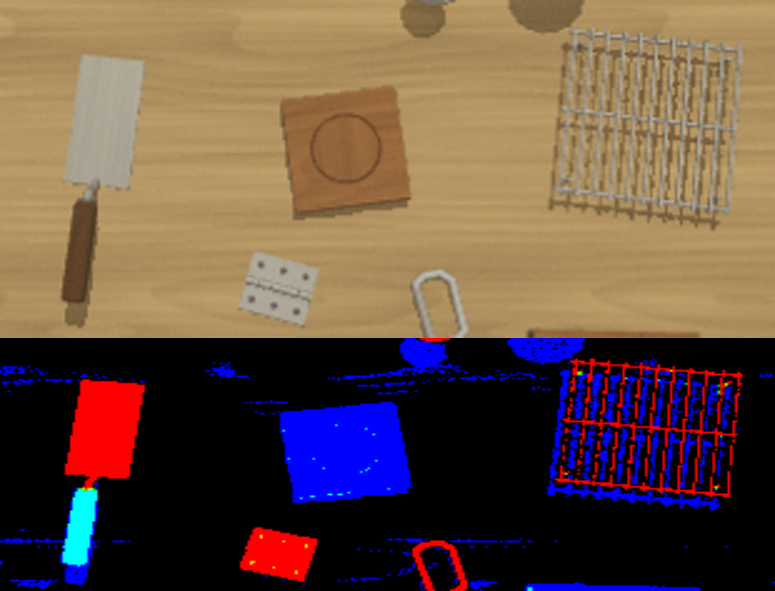

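The crop shows the 130 mm board at crop (345,150), with fitted sides of about 135 mm against more than 195 mm for the others. The trowel blade is at (105,120), its handle at (80,250), and the rack at (645,120). Next I locate the bystanders and work out the first move.

```bash
cat > go.py <<'E'
from h import *
from scipy.spatial.transform import Rotation as Ro
def go(xyz,yaw,s=None,p=None):
    "xyz TCP m, yaw of tool x; tool down. returns shift mm and rotvec in the tool frame"
    s=s or read_state(); q=s["orientation"]; R=Ro.from_quat([q[1],q[2],q[3],q[0]]) if p is None else Ro.from_euler("z",p[1])*Ro.from_euler("x",np.pi)
    pos=s["tool_pos"] if p is None else np.array(p[0])
    G=Ro.from_euler("z",yaw)*Ro.from_euler("x",np.pi)
    return np.round(np.r_[R.inv().apply(np.array(xyz)-pos)*1000,(R.inv()*G).as_rotvec()],3)
def st():
    s=read_state();q=s["orientation"];R=Ro.from_quat([q[1],q[2],q[3],q[0]]).as_matrix()
    print("t",s["time"],"pos",np.round(s["tool_pos"]*1000,1),"yaw",round(np.arctan2(R[1,0],R[0,0]),4),"z",np.round(R[:,2],3),"F",np.round(s["force"],1),"w",s["gripper_width"],s["grasp_force"]);return s
E
python3 - <<'E'
from go import *
st()
print(go([.50,-.05,.20],.405)); print(go([.4517,.3076,.15],3.03)); print(go([.4517,.3076,.15],3.03,p=([.5,-.05,.2],.405)))
print(plane("top",[[398,116],[450,112],[337,241],[401,249]],0.))
# scene-view check
im=cv2.imread("pics/scene0.png");hsv=cv2.cvtColor(im,cv2.COLOR_BGR2HSV)
print(np.round(proj("scene",[[.566,.295,.001],[.527,.02,.018],[.5615,-.3156,.03],[.4517,.3076,.057]]),1))
E
```

```text
t 0.1 pos [ 245.9 -574.   227.8] yaw 0.4048 z [-0.001  0.001 -1.   ] F [-1.   0.1 -0.3] w 0.9983573390534511 0.0
[ 4.39961e+02 -3.81495e+02  2.83810e+01 -2.00000e-03  0.00000e+00
 -0.00000e+00]
[ 5.36410e+02 -7.29133e+02  7.89390e+01 -1.00000e-03 -2.00000e-03
 -2.62500e+00]
[  96.508 -347.702   50.       0.       0.      -2.625]
[[ 0.73374305 -0.08590365  0.        ]
 [ 0.74393768 -0.23545411  0.        ]
 [ 0.37172548  0.0920514   0.        ]
 [ 0.34975709 -0.08641101  0.        ]]
[[374.1 218.5]
 [291.7 213.1]
 [186.9 223.9]
 [371.  185.7]]
```

Emit:
servo_tool(moves=[[[40,-35,3,0,0,-0.1,88],[80,-69,6,0,0,-0.2,88],[120,-104,9,0,0,-0.3,88],[160,-139,12,0,0,-0.4,88],[195,-169,15,0,0,-0.5,88],[230,-199,18,0,0,-0.6,88],[265,-230,20,0,0,-0.7,88],[300,-260,22,0,0,-0.8,88],[330,-286,24,0,0,-0.9,88],[360,-312,26,0,0,-1.0,88],[390,-338,28,0,0,-1.1,88],[410,-365,28,0,0,-1.2,88]]])

```text
time: 1.1
tool_pos: [0.4619, -0.1223, 0.2019]
orientation: [0.0, 0.693, 0.721, 0.0]
force: [1.3, 0.2, 0.1]
gripper_width: 0.998
grasp_force: 0.0
```

```bash
python3 - <<'E'
from go import *
st(); print(go([.4517,.3076,.15],3.03))
E
```

```text
t 1.1 pos [ 461.9 -122.3  201.9] yaw 1.6094 z [ 0. -0. -1.] F [1.3 0.2 0.1] w 0.9982766169287169 0.0
[429.978   6.336  51.81    0.      0.     -1.421]
```

Emit:
servo_tool(moves=[[[35,2,3,0,0,-0.12,88],[70,5,7,0,0,-0.24,88],[105,8,12,0,0,-0.36,88],[140,10,17,0,0,-0.48,88],[175,13,22,0,0,-0.6,88],[210,15,27,0,0,-0.72,88],[245,18,32,0,0,-0.84,88],[280,20,36,0,0,-0.96,88],[315,22,41,0,0,-1.08,88],[345,24,46,0,0,-1.2,88],[370,24,50,0,0,-1.31,88],[385,24,50,0,0,-1.42,88]]])

```text
time: 2.1
tool_pos: [0.471, 0.2651, 0.1514]
orientation: [-0.001, 0.054, 0.999, 0.001]
force: [-0.3, -0.5, -0.4]
gripper_width: 0.996
grasp_force: 0.0
```

```bash
python3 - <<'E'
from go import *
st(); print(go([.4517,.3076,.043],3.03)); grab("top","top1"); st()
E
```

```text
t 2.1 pos [471.  265.1 151.4] yaw 3.0333 z [-0.001  0.002 -1.   ] F [-0.3 -0.5 -0.4] w 0.9963553440668979 0.0
[ 2.36800e+01  3.99580e+01  1.08532e+02  2.00000e-03 -1.00000e-03
  3.00000e-03]
t 2.15 pos [470.8 267.8 151.9] yaw 3.0401 z [-0.001  0.005 -1.   ] F [0.5 2.7 0.7] w 0.9997740851616685 0.0
```

Emit:
servo_tool(moves=[[[12,19,10,0,0,0,88],[23,38,20,0,0,0,88],[23,38,35,0,0,0,88],[23,38,35,0,0,0,88]]])

```text
time: 2.48
tool_pos: [0.4521, 0.301, 0.115]
orientation: [-0.001, 0.058, 0.998, -0.002]
force: [-0.0, -0.3, 0.2]
gripper_width: 0.996
grasp_force: 0.0
```

```bash
python3 - <<'E'
from go import *
st(); print(go([.4517,.3076,.043],3.03))
E
```

```text
t 2.4833 pos [452.1 301.  115. ] yaw 3.0246 z [-0.003 -0.003 -1.   ] F [-0.  -0.3  0.2] w 0.9963716253082944 0.0
[ 9.8300e-01  6.7110e+00  7.2012e+01 -3.0000e-03 -3.0000e-03 -5.0000e-03]
```

Emit:
servo_tool(moves=[[[0,5,20,0,0,0,88],[0,6,40,0,0,0,88],[0,6,60,0,0,0,88],[0,6,72,0,0,0,88],[0,6,72,0,0,0,88],[0,6,72,0,0,0,88]]])

```text
time: 2.98
tool_pos: [0.4546, 0.307, 0.0452]
orientation: [-0.0, 0.059, 0.998, -0.001]
force: [0.7, 0.7, 0.0]
gripper_width: 1.002
grasp_force: 0.0
```

Emit:
servo_tool(moves=[[[0,0,0,0,0,0,18],[0,0,0,0,0,0,18],[0,0,0,0,0,0,18],[0,0,0,0,0,0,18],[0,0,0,0,0,0,18],[0,0,0,0,0,0,18],[0,0,0,0,0,0,18],[0,0,0,0,0,0,18]]], squeeze=55)

```text
time: 3.65
tool_pos: [0.4543, 0.308, 0.0451]
orientation: [0.0, 0.058, 0.998, -0.0]
force: [-0.4, -0.1, 0.0]
gripper_width: 0.418
grasp_force: 0.0
```

```bash
python3 - <<'E'
from go import *
st()
E
```

```text
t 3.65 pos [454.3 308.   45.1] yaw 3.0248 z [ 0. -0. -1.] F [-0.4 -0.1  0. ] w 0.41800850636042275 0.0
```

Emit:
servo_tool(moves=[[[2,0,2,0,0,0,18],[2,0,2,0,0,0,18],[2,0,2,0,0,0,18],[2,0,2,0,0,0,18],[2,0,2,0,0,0,18],[2,0,2,0,0,0,18],[2,0,2,0,0,0,18]]], squeeze=58)

```text
time: 4.23
tool_pos: [0.4523, 0.3081, 0.043]
orientation: [-0.0, 0.058, 0.998, -0.0]
force: [-0.6, 0.2, -0.9]
gripper_width: 0.253
grasp_force: 58.0
```

```bash
python3 - <<'E'
from go import *
st()
E
```

```text
t 4.2333 pos [452.3 308.1  43. ] yaw 3.0247 z [-0. -0. -1.] F [-0.6  0.2 -0.9] w 0.2531809089778797 57.99757897853851
```

Emit:
servo_tool(moves=[[[0,0,-5,0,0,0,18],[0,0,-12,0,0,0,18],[0,0,-20,0,0,0,18],[0,0,-28,0,0,0,18],[0,0,-35,0,0,0,18],[0,0,-40,0,0,0,18],[0,0,-40,0,0,0,18]]])

```text
time: 4.82
tool_pos: [0.4529, 0.3088, 0.0845]
orientation: [0.001, 0.058, 0.998, 0.001]
force: [-0.4, 0.2, -1.9]
gripper_width: 0.256
grasp_force: 58.0
```

```bash
cat > b.py <<'E'
from m import *
def board(im,thr=122,x=(325,150,400,220)):
    hsv=cv2.cvtColor(cv2.resize(im,None,fx=4,fy=4,interpolation=cv2.INTER_CUBIC),cv2.COLOR_BGR2HSV).astype(int)
    m=(hsv[...,1]>124)&(hsv[...,2]>thr)&(hsv[...,2]<163); k=np.zeros_like(m); a=[4*v for v in x]; k[a[1]:a[3],a[0]:a[2]]=m[a[1]:a[3],a[0]:a[2]]
    k=cv2.morphologyEx(k.astype(np.uint8),cv2.MORPH_CLOSE,np.ones((25,25))); k=cv2.morphologyEx(k,cv2.MORPH_OPEN,np.ones((25,25)))
    return quad(k,"top",.018,(-.375,-.375),4)
E
python3 - <<'E'
from go import *; from b import *
st()
im=grab("top","top2")
for t in(110,118,122,126,130): print(t,board(im,t))
grab("scene","scene2")
print(go([.493,.303,.085],1.69))
a=cv2.imread("pics/scene2.png")[120:270,250:450]; b=im[120:260,230:420]
cv2.imwrite("pics/c2.png",np.hstack([cv2.resize(a,(400,300)),cv2.resize(b,(400,300))]))
E
```

```text
t 4.8167 pos [452.9 308.8  84.5] yaw 3.0246 z [ 0.002  0.001 -1.   ] F [-0.4  0.2 -1.9] w 0.25649715163632625 57.991225719451904
110 ((546.9752807617188, -16.171422958374023), (31.651615142822266, 47.375118255615234), 89.32850646972656)
118 ((546.9588012695312, -16.26648712158203), (31.768951416015625, 47.20001983642578), 89.70137023925781)
122 ((546.9588623046875, -16.269166946411133), (31.7646484375, 47.1994514465332), 89.70265197753906)
126 ((547.3270874023438, -16.52600860595703), (30.947450637817383, 46.665340423583984), 89.32445526123047)
130 ((547.6686401367188, -16.623981475830078), (31.061372756958008, 45.77666473388672), 89.70137023925781)
[-40.844  -0.39   -1.631   0.      0.      1.335]
```

View pics/c2.png

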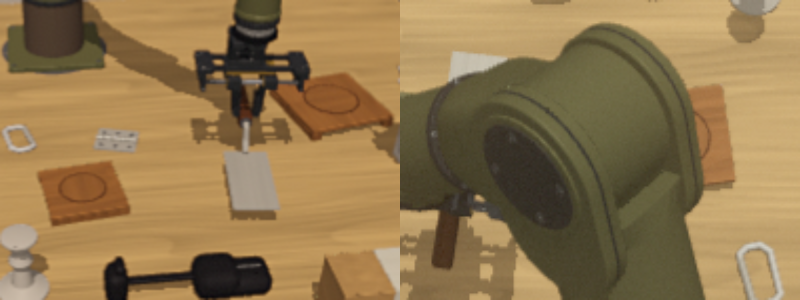

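The trowel is held level: in the scene crop the blade is at (250,185). The arm hides the board from above, so I refine the board pose from the first pictures.

```bash
python3 - <<'E'
from b import *
im=cv2.imread("pics/top0.png")
for t in(118,124,130,136): print(t,board(im,t))
im=cv2.imread("pics/scene0.png"); hsv=cv2.cvtColor(cv2.resize(im,None,fx=4,fy=4,interpolation=cv2.INTER_CUBIC),cv2.COLOR_BGR2HSV).astype(int)
print(hsv[4*222,4*291],hsv[4*228,4*295])
for t in (120,135,145):
    m=(hsv[...,1]>140)&(hsv[...,2]>t); k=np.zeros_like(m); k[780:960,1040:1280]=m[780:960,1040:1280]
    k=cv2.morphologyEx(k.astype(np.uint8),cv2.MORPH_CLOSE,np.ones((25,25))); k=cv2.morphologyEx(k,cv2.MORPH_OPEN,np.ones((15,15)))
    print("scene",t,quad(k,"scene",.018,(-.375,-.375),4))
E
```

```text
118 ((526.7252197265625, 19.77953338623047), (139.68666076660156, 135.23348999023438), 7.175378322601318)
124 ((526.7252197265625, 19.77953338623047), (139.68666076660156, 135.23348999023438), 7.175378322601318)
130 ((528.2490844726562, 19.973495483398438), (136.6106414794922, 135.23101806640625), 7.184974193572998)
136 ((530.8642578125, 19.245285034179688), (131.60699462890625, 133.13938903808594), 7.17537784576416)
[ 13 180 143] [ 13 183 117]
scene 120 ((538.8886108398438, 16.152477264404297), (156.38511657714844, 137.27603149414062), 6.869851112365723)
scene 135 ((538.8886108398438, 16.152477264404297), (156.38511657714844, 137.27603149414062), 6.869851112365723)
scene 145 ((538.8886108398438, 16.152477264404297), (156.38511657714844, 137.27603149414062), 6.869851112365723)
```

Emit:
servo_tool(moves=[[[-3,0,0,0,0,0.06,18],[-7,0,0,0,0,0.17,18],[-11,0,0,0,0,0.29,18],[-15,0,0,0,0,0.41,18],[-19,0,0,0,0,0.53,18],[-23,0,0,0,0,0.65,18],[-27,0,0,0,0,0.77,18],[-31,0,0,0,0,0.89,18],[-35,0,0,0,0,1.01,18],[-38,0,0,0,0,1.13,18],[-40,0,0,0,0,1.25,18],[-41,0,0,0,0,1.33,18]]])

```text
time: 5.92
tool_pos: [0.4931, 0.3034, 0.0827]
orientation: [0.0, 0.664, 0.748, -0.0]
force: [-0.0, -0.3, -2.1]
gripper_width: 0.253
grasp_force: 58.0
```

```bash
python3 - <<'E'
from go import *
s=st(); im=grab("top","top3"); sc=grab("scene","scene3")
print(go([.495,.3022,.060],1.696))
a=sc[160:260,250:400]; b=im[120:260,230:420]
cv2.imwrite("pics/c3.png",np.hstack([cv2.resize(a,(400,300),interpolation=cv2.INTER_CUBIC),cv2.resize(b,(400,300))]))
E
```

```text
t 5.9167 pos [493.1 303.4  82.7] yaw 1.6892 z [-0. -0. -1.] F [-0.  -0.3 -2.1] w 0.2530812490658462 57.98900127410889
[-1.5060e+00  1.8890e+00  2.2722e+01 -0.0000e+00  1.0000e-03 -1.0000e-03]
```

View pics/c3.png

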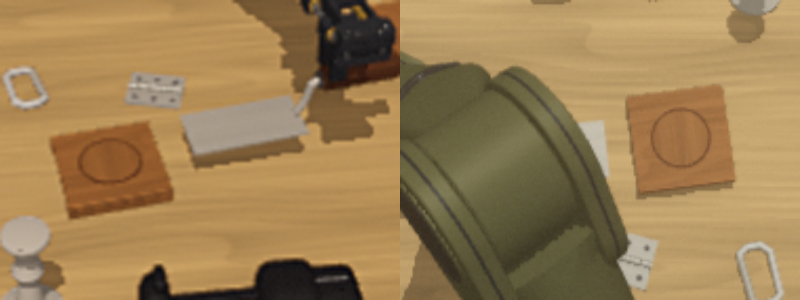

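The blade points at the board's open end, at left crop (245,125), with the board at (110,160). I measure the blade's pose in the scene picture against what the TCP predicts.

```bash
python3 - <<'E'
from m import *; from go import *
im=cv2.imread("pics/scene3.png"); hsv=cv2.cvtColor(cv2.resize(im,None,fx=4,fy=4,interpolation=cv2.INTER_CUBIC),cv2.COLOR_BGR2HSV).astype(int)
m=(hsv[...,1]<70)&(hsv[...,2]>110); k=np.zeros_like(m); k[4*188:4*214,4*314:4*370]=m[4*188:4*214,4*314:4*370]
k=cv2.morphologyEx(k.astype(np.uint8),cv2.MORPH_OPEN,np.ones((31,31)))
print(quad(k,"scene",.0417,(-.375,-.375),4))
cs,_=cv2.findContours(k,cv2.RETR_EXTERNAL,cv2.CHAIN_APPROX_NONE);c=max(cs,key=cv2.contourArea)
q=cv2.approxPolyDP(c,30,True).reshape(-1,2)/4-.375; print(q); 
d=np.array([np.sin(.119),-np.cos(.119),0]);n=np.array([np.cos(.119),np.sin(.119),0]); o=np.array([.4931,.3034,.0417])+d*.115
print("pred",np.round(proj("scene",[o+d*a*.075+n*b*.0375 for a,b in((1,1),(1,-1),(-1,-1),(-1,1))]),1), o)
print(np.round(plane("scene",q,.0417),4))
E
```

```text
((509.4477233886719, 191.43128967285156), (76.18164825439453, 158.61705017089844), 8.935562133789062)
[[361.625 195.125]
 [320.875 197.625]
 [320.125 205.625]
 [360.625 204.875]]
pred [[322.4 210.1]
 [316.6 197.2]
 [357.8 191.6]
 [365.3 203.9]] [0.50675272 0.1892133  0.0417    ]
[[0.4834 0.2676 0.0417]
 [0.4827 0.1246 0.0417]
 [0.5277 0.1154 0.0417]
 [0.5385 0.2512 0.0417]]
```

Emit:
servo_tool(moves=[[[-1,2,10,0,0,-0.003,18],[-1,2,20,0,0,-0.005,18],[-1,2,28,0,0,-0.006,18],[-1,2,34,0,0,-0.006,18],[-1,2,36,0,0,-0.006,18],[-1,2,36,0,0,-0.006,18],[-1,2,36,0,0,-0.006,18]]])

```text
time: 6.6
tool_pos: [0.4951, 0.3026, 0.0469]
orientation: [0.0, 0.66, 0.752, -0.0]
force: [0.6, 0.5, -2.1]
gripper_width: 0.256
grasp_force: 58.0
```

```bash
python3 - <<'E'
from go import *
s=st(); d=np.array([.1247,-.992]); b=np.array([.5305,.0195]); g=b-.125*d
print("remaining",go([g[0],g[1],.0465],1.696)); sc=grab("scene","scene4")
cv2.imwrite("pics/c4.png",cv2.resize(sc[180:240,260:380],(800,400),interpolation=cv2.INTER_CUBIC))
E
```

```text
t 6.6 pos [495.1 302.6  46.9] yaw 1.701 z [-0. -0. -1.] F [ 0.6  0.5 -2.1] w 0.25619282527674664 57.99465715885162
remaining [-1.60286e+02 -9.70000e-01  4.74000e-01 -0.00000e+00  0.00000e+00
  5.00000e-03]
```

View pics/c4.png

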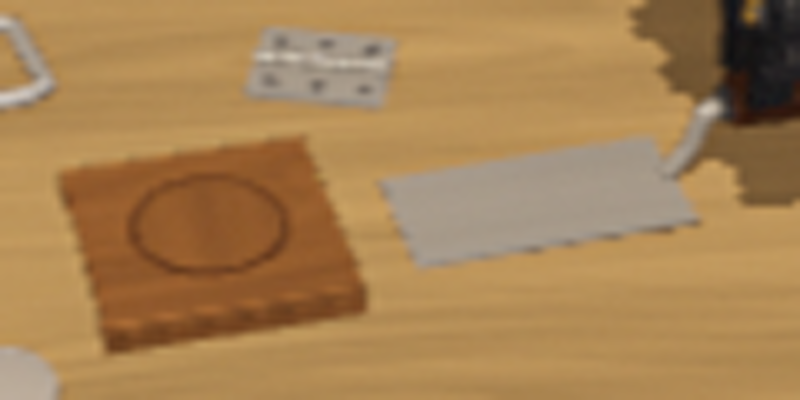

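The blade lies just off the shelf at (540,200) and is in line with the board's tunnel at (215,240). I slide it in.

Emit:
servo_tool(moves=[[[-5,-1,0.5,0,0,0.002,18],[-12,-1,0.5,0,0,0.003,18],[-19,-1,0.5,0,0,0.003,18],[-26,-1,0.5,0,0,0.003,18],[-32,-1,0.5,0,0,0.003,18],[-38,-1,0.5,0,0,0.003,18],[-44,-1,0.5,0,0,0.003,18],[-50,-1,0.5,0,0,0.003,18],[-56,-1,0.5,0,0,0.003,18],[-62,-1,0.5,0,0,0.003,18],[-67,-1,0.5,0,0,0.003,18],[-70,-1,0.5,0,0,0.003,18]]])

```text
time: 7.65
tool_pos: [0.5034, 0.2321, 0.0466]
orientation: [0.0, 0.661, 0.75, -0.0]
force: [0.7, -0.7, -1.7]
gripper_width: 0.256
grasp_force: 58.0
```

```bash
python3 - <<'E'
from go import *
s=st(); d=np.array([.1247,-.992]); b=np.array([.5305,.0195]); g=b-.125*d
print("remaining",go([g[0],g[1],.0465],1.696)); sc=grab("scene","scene5")
a=cv2.imread("pics/scene4.png"); print("board moved?",[int((cv2.absdiff(a,sc)[200:232,268:300].max(2)>k).sum()) for k in(15,30)])
E
```

```text
t 7.65 pos [503.4 232.1  46.6] yaw 1.6971 z [-0.    -0.001 -1.   ] F [ 0.7 -0.7 -1.7] w 0.2558179378089996 57.99175500869751
remaining [-8.9302e+01  2.6800e-01  1.1300e-01 -0.0000e+00  1.0000e-03  1.0000e-03]
board moved? [0, 0]
```

The board has not moved, so I carry on.

Emit:
servo_tool(moves=[[[-6,0,0,0,0,0,18],[-14,0,0,0,0,0,18],[-22,0,0,0,0,0,18],[-31,0,0,0,0,0,18],[-40,0,0,0,0,0,18],[-49,0,0,0,0,0,18],[-58,0,0,0,0,0,18],[-66,0,0,0,0,0,18],[-74,0,0,0,0,0,18],[-81,0,0,0,0,0,18],[-86,0,0,0,0,0,18],[-89,0,0,0,0,0,18]]])

```text
time: 8.7
tool_pos: [0.5146, 0.1438, 0.0466]
orientation: [0.0, 0.661, 0.75, -0.0]
force: [-0.2, 0.7, -1.9]
gripper_width: 0.253
grasp_force: 58.0
```

```bash
python3 - <<'E'
from go import *
s=st(); sc=grab("scene","scene6")
a=cv2.imread("pics/scene4.png"); print("board moved?",[int((cv2.absdiff(a,sc)[200:232,268:300].max(2)>k).sum()) for k in(15,30)])
cv2.imwrite("pics/c6.png",cv2.resize(sc[170:240,260:380],(800,467),interpolation=cv2.INTER_CUBIC))
E
```

```text
t 8.7 pos [514.6 143.8  46.6] yaw 1.697 z [-0.    -0.001 -1.   ] F [-0.2  0.7 -1.9] w 0.25261062550493313 57.99207866191864
board moved? [0, 0]
```

View pics/c6.png

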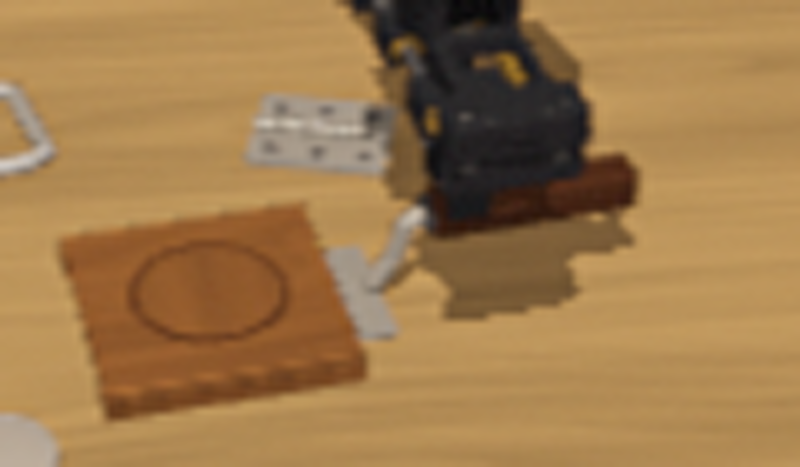

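The blade is under the board, which is undisturbed at (215,290), and the neck foot at (375,285) is clear of its edge. I lift gently.

Emit:
servo_tool(moves=[[[0,0,-1,0,0,0,18],[0,0,-2,0,0,0,18],[0,0,-3,0,0,0,18],[0,0,-4,0,0,0,18],[0,0,-5,0,0,0,18],[0,0,-6,0,0,0,18],[0,0,-7.5,0,0,0,18],[0,0,-9,0,0,0,18],[0,0,-11,0,0,0,18],[0,0,-13,0,0,0,18],[0,0,-15,0,0,0,18],[0,0,-15,0,0,0,18]]], squeeze=60)

```text
time: 9.75
tool_pos: [0.5147, 0.145, 0.062]
orientation: [0.0, 0.661, 0.751, 0.0]
force: [0.2, 0.4, -3.2]
gripper_width: 0.255
grasp_force: 60.0
```

```bash
python3 - <<'E'
from go import *
s=st(); sc=grab("scene","scene7")
cv2.imwrite("pics/c7.png",cv2.resize(sc[170:240,260:380],(800,467),interpolation=cv2.INTER_CUBIC))
E
```

```text
t 9.75 pos [514.7 145.   62. ] yaw 1.6977 z [ 0.001  0.    -1.   ] F [ 0.2  0.4 -3.2] w 0.2549900208357055 59.99209463596344
```

View pics/c7.png

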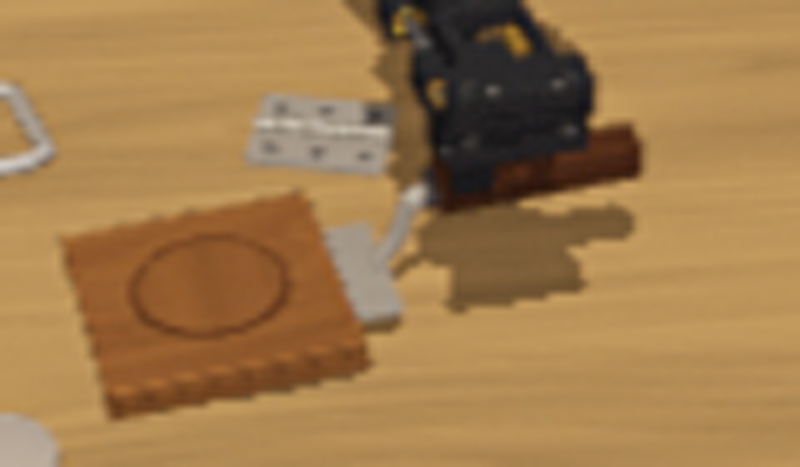

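The board's handle-side edge has risen about 2 px, but its far edge at (66,240)-(108,415) hasn't, so the trowel sags nose-down. I quantify the pitch from the board's corners.

```bash
cat > p.py <<'E'
from h import *
def corners(im,c0,r=40):
    c0=np.array(c0)
    big=cv2.resize(im,None,fx=4,fy=4,interpolation=cv2.INTER_CUBIC);h=cv2.cvtColor(big,cv2.COLOR_BGR2HSV).astype(int)
    m=((h[...,1]>150)&(h[...,2]<175)&(h[...,0]<16)).astype(np.uint8); k=np.zeros_like(m);x,y=(4*c0).astype(int);k[y-4*r:y+4*r,x-4*r:x+4*r]=m[y-4*r:y+4*r,x-4*r:x+4*r]
    k=cv2.morphologyEx(cv2.morphologyEx(k,cv2.MORPH_CLOSE,np.ones((15,15))),cv2.MORPH_OPEN,np.ones((21,21)))
    n,l,s,c=cv2.connectedComponentsWithStats(k); i=min((i for i in range(1,n) if s[i,4]>4000),key=lambda i:np.linalg.norm(c[i]/4-c0))
    cs,_=cv2.findContours((l==i).astype(np.uint8),cv2.RETR_EXTERNAL,cv2.CHAIN_APPROX_NONE)
    c=np.vstack(cs).reshape(-1,2)/4-.375
    # extreme points along the diagonals: backL, backR, frontR, frontL
    return np.array([c[np.argmax(c@np.array(v))] for v in((-1,-1.),(.6,-1),(1,.8),(-.6,1))])
def model(b,yaw,pitch=0,z=0):
    "silhouette corners; board y axis=( -sin,cos ); pitch>0: its +y (handle) end up"
    out=[]
    for x,y,zz in((-.065,-.065,.018),(-.065,.065,.018),(.065,.065,0),(.065,-.065,0)):
        out.append([b[0]+x*np.cos(yaw)-y*np.sin(yaw),b[1]+x*np.sin(yaw)+y*np.cos(yaw),z+zz+y*np.sin(pitch)])
    return proj("scene",out)
E
python3 - <<'E'
from p import *
M0=model((.5305,.0195),.125); print("level",np.round(M0,1).tolist())
print("p.06 z.005",np.round(model((.5305,.0195),.125,.06,.005)-M0,1).tolist())
for f in("scene4","scene6","scene7"): print(f,np.round(corners(cv2.imread(f"pics/{f}.png"),(292,214)),1).tolist())
E
```

```text
level [[269.0, 205.1], [305.9, 199.9], [315.4, 227.1], [276.1, 233.3]]
p.06 z.005 [[-0.0, -0.3], [0.0, -2.1], [0.1, -2.1], [-0.0, -0.3]]
scene4 [[269.6, 205.1], [305.1, 200.6], [313.6, 226.6], [275.4, 231.9]]
scene6 [[269.4, 205.1], [305.1, 200.6], [313.6, 226.6], [275.6, 231.9]]
scene7 [[269.9, 205.1], [305.4, 199.4], [314.6, 224.6], [276.1, 231.4]]
```

Emit:
servo_tool(moves=[[[0,0,-1,0,-0.005,0,18],[0,0,-2,0,-0.01,0,18],[0,0,-3,0,-0.016,0,18],[0,0,-4,0,-0.022,0,18],[0,0,-6,0,-0.028,0,18],[0,0,-8,0,-0.034,0,18],[0,0,-10,0,-0.04,0,18],[0,0,-12,0,-0.045,0,18],[0,0,-14,0,-0.05,0,18],[0,0,-15,0,-0.05,0,18],[0,0,-15,0,-0.05,0,18]]])

```text
time: 10.72
tool_pos: [0.5147, 0.145, 0.0769]
orientation: [0.019, 0.661, 0.75, -0.016]
force: [0.1, 0.8, -4.0]
gripper_width: 0.256
grasp_force: 60.0
```

```bash
cat > q.py <<'E'
from p import *; from go import *
from scipy.optimize import least_squares
def meas(f,c0=(292,212)):
    st(); sc=grab("scene",f); C=corners(sc,c0); 
    # level reference bias from scene6
    bias=corners(cv2.imread("pics/scene6.png"),(292,214))-model((.5305,.0195),.125)
    r=least_squares(lambda v:(model(v[:2],v[2],v[3],v[4])+bias-C).ravel(),[.5305,.0195,.125,0,.01],x_scale=[.01,.01,.1,.05,.01])
    print(np.round(C,1).tolist(),"x,y,yaw,pitch,z",np.round(r.x,4),"cost",round(r.cost,2))
E
python3 -c "
from q import *
meas('scene8')"
```

```text
t 10.7167 pos [514.7 145.   76.9] yaw 1.698 z [ 0.007 -0.049 -0.999] F [ 0.1  0.8 -4. ] w 0.2561823900216988 59.9905264377594
[[269.1, 200.1], [304.9, 195.4], [314.1, 221.1], [275.4, 227.1]] x,y,yaw,pitch,z [0.5338 0.0194 0.1322 0.012  0.0242] cost 0.09
```

Emit:
servo_tool(moves=[[[0,0,-2,0,-0.002,0,18],[0,0,-6,0,-0.004,0,18],[0,0,-11,0,-0.006,0,18],[0,0,-17,0,-0.008,0,18],[0,0,-23,0,-0.01,0,18],[0,0,-30,0,-0.01,0,18],[0,0,-37,0,-0.01,0,18],[0,0,-44,0,-0.01,0,18],[0,0,-50,0,-0.01,0,18],[0,0,-54,0,-0.01,0,18],[0,0,-56,0,-0.01,0,18],[0,0,-56,0,-0.01,0,18]]])

```text
time: 11.77
tool_pos: [0.5144, 0.1477, 0.133]
orientation: [0.023, 0.661, 0.75, -0.02]
force: [-0.1, -0.3, -2.9]
gripper_width: 0.257
grasp_force: 60.0
```

```bash
python3 -c "
from q import *
meas('scene9',(290,195))
d=np.array([-.128,-.992])
print(plane('top',[[398,116]],0))"
```

```text
t 11.7667 pos [514.4 147.7 133. ] yaw 1.6977 z [ 0.008 -0.059 -0.998] F [-0.1 -0.3 -2.9] w 0.2574700935056105 59.990326166152954
[[268.6, 185.9], [305.6, 181.4], [315.6, 206.6], [275.4, 212.4]] x,y,yaw,pitch,z [0.5394 0.0213 0.1402 0.0023 0.0864] cost 0.15
[[ 0.73374305 -0.08590365  0.        ]]
```

```bash
python3 -c "
from go import *
s=read_state();q=s['orientation'];R=Ro.from_quat([q[1],q[2],q[3],q[0]])
for f in(.5,1):
  p=s['tool_pos']+f*(np.array([.5775,-.1916,.133])-s['tool_pos'])
  print(f,np.round(R.inv().apply(p-s['tool_pos'])*1000,1),np.round((R.inv()*Ro.from_euler('z',-.255*f)*R).as_rotvec(),4))
"
```

```text
0.5 [-171.9    9.9   10.2] [ 0.0077 -0.      0.1273]
1 [-343.9   19.8   20.3] [ 0.0153 -0.      0.2545]
```

Emit:
servo_tool(moves=[[[-2,0,0,0,0,0,18],[-6,0,0,0,0,0,18],[-13,1,1,0,0,0.005,18],[-22,1,1,0.001,0,0.014,18],[-33,2,2,0.001,0,0.024,18],[-46,3,3,0.002,0,0.034,18],[-60,3,4,0.003,0,0.044,18],[-75,4,4,0.003,0,0.056,18],[-91,5,5,0.004,0,0.067,18],[-107,6,6,0.005,0,0.079,18],[-123,7,7,0.005,0,0.091,18],[-139,8,8,0.006,0,0.103,18]]])

```text
time: 12.82
tool_pos: [0.5396, 0.0079, 0.1328]
orientation: [0.022, 0.699, 0.714, -0.021]
force: [-0.2, -0.2, -3.2]
gripper_width: 0.254
grasp_force: 60.0
```

```bash
python3 -c "
from go import *
s=st();q=s['orientation'];R=Ro.from_quat([q[1],q[2],q[3],q[0]])
yaw=np.arctan2(R.as_matrix()[1,0],R.as_matrix()[0,0])
p=np.array([.5775,-.1916,.133])
print(np.round(R.inv().apply(p-s['tool_pos'])*1000,1),np.round((R.inv()*Ro.from_euler('z',1.443-yaw)*R).as_rotvec(),4))
"
```

```text
t 12.8167 pos [539.6   7.9 132.8] yaw 1.5919 z [ 0.001 -0.061 -0.998] F [-0.2 -0.2 -3.2] w 0.25359483775304137 59.99085545539856
[-199.9   33.6   12. ] [0.0091 0.     0.1486]
```

Emit:
servo_tool(moves=[[[-16,3,1,0.001,0,0.012,18],[-33,6,2,0.002,0,0.025,18],[-50,8,3,0.002,0,0.038,18],[-67,11,4,0.003,0,0.051,18],[-84,14,5,0.004,0,0.064,18],[-101,17,6,0.005,0,0.077,18],[-118,20,7,0.005,0,0.09,18],[-135,23,8,0.006,0,0.103,18],[-150,25,9,0.007,0,0.115,18],[-164,28,10,0.008,0,0.127,18],[-176,30,11,0.008,0,0.137,18],[-184,31,11,0.009,0,0.143,18]]])

```text
time: 13.82
tool_pos: [0.575, -0.1753, 0.1327]
orientation: [0.02, 0.749, 0.662, -0.023]
force: [-0.2, -0.7, -2.5]
gripper_width: 0.256
grasp_force: 60.0
```

```bash
cat > r.py <<'E'
from q import *
s=read_state();q=s['orientation'];R=Ro.from_quat([q[1],q[2],q[3],q[0]])
yaw=np.arctan2(R.as_matrix()[1,0],R.as_matrix()[0,0])
import sys
p=np.array([float(v) for v in sys.argv[2:5]])
print(np.round(R.inv().apply(p-s['tool_pos'])*1000,1),np.round((R.inv()*Ro.from_euler('z',1.443-yaw)*R).as_rotvec(),4))
b=proj('scene',[[.5615,-.3156,.09]])[0]
meas(sys.argv[1],b)
E
python3 r.py scene10 .5775 -.1916 .11
```

```text
[-14.4   4.5  23.6] [0.0003 0.     0.0056]
t 13.8167 pos [ 575.  -175.3  132.7] yaw 1.4487 z [-0.008 -0.06  -0.998] F [-0.2 -0.7 -2.5] w 0.25603512343966295 59.992239475250244
[[172.6, 194.6], [211.9, 194.1], [204.9, 222.9], [161.6, 222.9]] x,y,yaw,pitch,z [ 0.5605 -0.3007 -0.0901  0.0152  0.0808] cost 0.23
```

Emit:
servo_tool(moves=[[[-5,1,2,0,0,0.002,18],[-10,3,6,0,0,0.004,18],[-14,4,12,0,0,0.006,18],[-14.5,4.5,19,0,0,0.006,18],[-15,4.5,26,0,0,0.006,18],[-15,4.5,32,0,0,0.006,18],[-15,4.5,36,0,0,0.006,18],[-15,4.5,38,0,0,0.006,18],[-15,4.5,38,0,0,0.006,18]]])

```text
time: 14.62
tool_pos: [0.5772, -0.1902, 0.0953]
orientation: [0.019, 0.75, 0.661, -0.023]
force: [1.1, 0.4, -3.3]
gripper_width: 0.257
grasp_force: 60.0
```

```bash
python3 r.py scene11 .5775 -.1916 .075; python3 - <<'E'
from h import *
im=grab("top","top11"); sc=cv2.imread("pics/scene11.png")
cv2.imwrite("pics/c11.png",np.hstack([cv2.resize(sc[175:275,130:250],(400,333),interpolation=cv2.INTER_CUBIC),cv2.resize(im[110:230,420:564],(400,333),interpolation=cv2.INTER_CUBIC)]))
E
```

```text
[-0.1  0.5 20.3] [0.0002 0.     0.003 ]
t 14.6167 pos [ 577.2 -190.2   95.3] yaw 1.446 z [-0.008 -0.059 -0.998] F [ 1.1  0.4 -3.3] w 0.2573002527508183 59.99134719371796
[[170.4, 204.4], [209.1, 204.1], [201.6, 233.9], [159.6, 233.9]] x,y,yaw,pitch,z [ 0.5688 -0.3131 -0.0946  0.0181  0.0473] cost 0.06
```

View pics/c11.png

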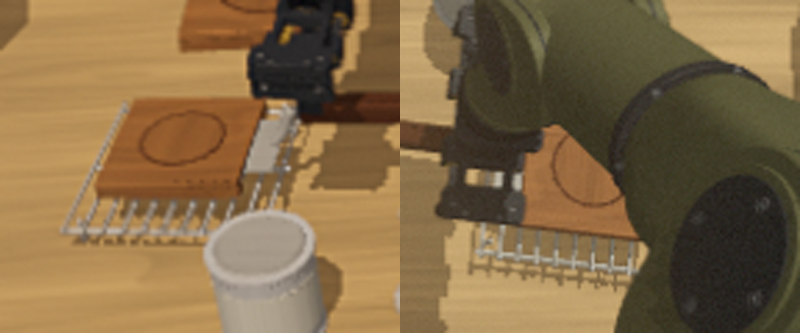

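The board is over the rack at (180,145) on the left and is nearly square. I lower it slowly and watch the force.

Emit:
servo_tool(moves=[[[0,0,1,0,0,0.005,18],[0,0,2.5,0,0.002,0.015,18],[0,0,4,0,0.004,0.025,18],[0,0,5.5,0,0.006,0.03,18],[0,0,7,0,0.008,0.03,18],[0,0,8.5,0,0.01,0.03,18],[0,0,10,0,0.01,0.03,18],[0,0,11,0,0.01,0.03,18],[0,0,12,0,0.01,0.03,18],[0,0,13,0,0.01,0.03,18],[0,0,13.5,0,0.01,0.03,18],[0,0,13.5,0,0.01,0.03,18]]])

```text
time: 15.72
tool_pos: [0.5775, -0.1914, 0.0824]
orientation: [0.017, 0.76, 0.65, -0.018]
force: [0.9, 0.2, -2.8]
gripper_width: 0.257
grasp_force: 60.0
```

```bash
python3 r.py scene12 .5775 -.1916 .075
```

```text
[0.1 0.1 7.4] [-0.0014  0.     -0.0274]
t 15.7167 pos [ 577.5 -191.4   82.4] yaw 1.4156 z [-0.006 -0.05  -0.999] F [ 0.9  0.2 -2.8] w 0.2572114467521216 59.98992919921875
[[171.9, 206.1], [208.9, 207.6], [201.1, 236.6], [159.4, 235.4]] x,y,yaw,pitch,z [ 0.5524 -0.3185 -0.123  -0.0055  0.025 ] cost 0.55
```

Emit:
servo_tool(moves=[[[0,0,0.7,0,0.003,0,18],[0,0,1.4,0,0.006,0,18],[0,0,2.1,0,0.01,0,18],[0,0,2.8,0,0.014,0,18],[0,0,3.5,0,0.018,0,18],[0,0,4,0,0.02,0,18],[0,0,4.5,0,0.02,0,18],[0,0,5,0,0.02,0,18],[0,0,5,0,0.02,0,18]]])

```text
time: 16.52
tool_pos: [0.5774, -0.1917, 0.0774]
orientation: [0.01, 0.76, 0.65, -0.011]
force: [0.4, -0.3, -2.0]
gripper_width: 0.254
grasp_force: 60.0
```

```bash
python3 r.py scene13 .5775 -.1916 .075
```

```text
[0.1 0.1 2.4] [-0.0008  0.     -0.0276]
t 16.5167 pos [ 577.4 -191.7   77.4] yaw 1.4154 z [-0.003 -0.03  -1.   ] F [ 0.4 -0.3 -2. ] w 0.25387576591002453 59.99131679534912
[[171.6, 206.4], [207.4, 209.4], [201.1, 236.9], [159.4, 235.4]] x,y,yaw,pitch,z [ 0.5251 -0.3273 -0.1052 -0.0492  0.0012] cost 1.76
```

```bash
python3 - <<'E'
from p import *
bias=corners(cv2.imread("pics/scene6.png"),(292,214))-model((.5305,.0195),.125); print(np.round(bias,1).tolist())
for b in((.5615,-.3156),(.557,-.316)): print(np.round(model(b,-.15,0,.03)+bias,1).tolist())
# red-wood mask row extents along a few columns inside the board, scene11..13
for f in("scene11","scene12","scene13"):
    h=cv2.cvtColor(cv2.imread(f"pics/{f}.png"),cv2.COLOR_BGR2HSV).astype(int); o=[]
    for x in(175,180,185,190,195,200,204):
        m=np.where((h[195:245,x,1]>150)&(h[195:245,x,0]<16))[0]+195; o.append((x,m.min(),m.max()))
    print(f,o)
E
```

```text
[[0.3, 0.1], [-0.8, 0.7], [-1.7, -0.5], [-0.4, -1.4]]
[[172.2, 206.5], [210.4, 208.2], [200.5, 237.6], [159.5, 235.5]]
[[172.3, 205.7], [210.4, 207.4], [200.5, 236.6], [159.6, 234.5]]
scene11 [(175, np.int64(204), np.int64(234)), (180, np.int64(204), np.int64(234)), (185, np.int64(204), np.int64(234)), (190, np.int64(204), np.int64(234)), (195, np.int64(204), np.int64(234)), (200, np.int64(204), np.int64(233)), (204, np.int64(204), np.int64(218))]
scene12 [(175, np.int64(206), np.int64(235)), (180, np.int64(207), np.int64(236)), (185, np.int64(207), np.int64(236)), (190, np.int64(207), np.int64(237)), (195, np.int64(207), np.int64(236)), (200, np.int64(207), np.int64(236)), (204, np.int64(208), np.int64(222))]
scene13 [(175, np.int64(207), np.int64(235)), (180, np.int64(207), np.int64(236)), (185, np.int64(207), np.int64(236)), (190, np.int64(207), np.int64(237)), (195, np.int64(207), np.int64(237)), (200, np.int64(208), np.int64(237)), (204, np.int64(209), np.int64(223))]
```

```bash
python3 -c "
from go import *
s=st();print(s['ft_torque'])"
```

```text
t 16.5667 pos [ 577.4 -191.6   77.4] yaw 1.4155 z [-0.003 -0.03  -1.   ] F [ 0.3  0.1 -1.7] w 0.25422234359499124 59.991220235824585
[ 0.18737425 -0.09994723  0.00105125]
```

Emit:
servo_tool(moves=[[[0,0,0,0,0.004,0,18],[0,0,0,0,0.008,0,18],[0,0,0,0,0.012,0,18],[0,0,0,0,0.012,0,18]]])

```text
time: 16.9
tool_pos: [0.5773, -0.1922, 0.0774]
orientation: [0.007, 0.76, 0.65, -0.006]
force: [0.3, -0.9, -2.4]
gripper_width: 0.254
grasp_force: 60.0
```

```bash
python3 -c "
from go import *
s=st();print(s['ft_torque'])"
```

```text
t 16.9 pos [ 577.3 -192.2   77.4] yaw 1.4148 z [-0.001 -0.018 -1.   ] F [ 0.3 -0.9 -2.4] w 0.253879684986148 59.991204142570496
[ 0.0962295  -0.04832962 -0.01589849]
```

Emit:
servo_tool(moves=[[[2,0,0,0,0,0,18],[6,0,0,0,0,0,18],[11,0,0,0,0,0,18],[17,0,0,0,0,0,18],[23,0,0,0,0,0,18],[29,0,-0.5,0,0,0,18],[35,0,-0.5,0,0,0,18],[41,0,-0.5,0,0,0,18],[46,0,-0.5,0,0,0,18],[51,0,-1,0,0,0,18],[55,0,-1,0,0,0,18],[57,0,-1,0,0,0,18]]])

```text
time: 17.9
tool_pos: [0.5864, -0.1345, 0.0775]
orientation: [0.006, 0.76, 0.65, -0.006]
force: [-0.0, 0.1, -1.4]
gripper_width: 0.254
grasp_force: 60.0
```

```bash
python3 r.py scene14 .5775 -.1916 .075; python3 -c "
from go import *
print(read_state()['ft_torque'])"
```

```text
[-57.8  -0.    3.5] [-0.0005  0.0001 -0.0269]
t 17.9 pos [ 586.4 -134.5   77.5] yaw 1.4161 z [-0.001 -0.018 -1.   ] F [-0.   0.1 -1.4] w 0.2536649932460566 59.991116523742676
[[171.6, 206.4], [208.6, 207.1], [201.1, 237.1], [159.4, 235.4]] x,y,yaw,pitch,z [ 0.5559 -0.3181 -0.1183 -0.0042  0.0275] cost 0.71
[ 0.1739359  -0.11759656  0.01437819]
```

Emit:
servo_tool(moves=[[[4,0,0,0,0,0,18],[11,0,0,0,0,0,18],[20,0,0,0,0,0,18],[30,0,-0.5,0,0,0,18],[41,0,-0.5,0,0,0,18],[53,0,-0.5,0,0,0,18],[66,0,-1,0,0,0,18],[80,0,-1,0,0,0,18],[94,0,-1,0,0,0,18],[107,0,-1.5,0,0,0,18],[117,0,-2,0,0,0,18],[122,0,-2,0,0,0,18]]])

```text
time: 18.95
tool_pos: [0.6056, -0.0119, 0.0774]
orientation: [0.006, 0.759, 0.651, -0.006]
force: [-0.6, 0.4, -2.2]
gripper_width: 0.254
grasp_force: 60.0
```

```bash
python3 r.py scene15 .5775 -.1916 .075; python3 -c "
from go import *
print(go([.53,.10,.075],1.5),go([.53,.10,.043],1.5))"
```

```text
[-181.8   -0.4    5.4] [-0.0004  0.0001 -0.0251]
t 18.95 pos [605.6 -11.9  77.4] yaw 1.4179 z [-0.    -0.017 -1.   ] F [-0.6  0.4 -2.2] w 0.25351108627739033 59.991188049316406
[[171.9, 206.1], [208.9, 207.4], [200.9, 237.4], [159.4, 235.4]] x,y,yaw,pitch,z [ 0.5565 -0.3178 -0.1281 -0.0075  0.0277] cost 0.65
[ 9.8864e+01 -9.1691e+01  5.8200e-01  2.0000e-03  1.6000e-02 -8.2000e-02] [ 9.9379e+01 -9.1765e+01  3.2578e+01  2.0000e-03  1.6000e-02 -8.2000e-02]
```

Emit:
servo_tool(moves=[[[15,-10,0,0,0.003,-0.01,18],[35,-28,0,0,0.006,-0.03,18],[55,-48,2,0,0.01,-0.05,18],[75,-68,6,0,0.013,-0.07,18],[92,-84,12,0,0.016,-0.08,18],[99,-92,17,0,0.016,-0.082,18],[99,-92,21,0,0.016,-0.082,18],[99,-92,24,0,0.016,-0.082,18],[99,-92,27,0,0.016,-0.082,18],[99,-92,29,0,0.016,-0.082,18],[99,-92,30,0,0.016,-0.082,18],[99,-92,30,0,0.016,-0.082,18]]])

```text
time: 20.0
tool_pos: [0.53, 0.0955, 0.0451]
orientation: [0.001, 0.733, 0.68, -0.001]
force: [-0.4, 0.3, -1.6]
gripper_width: 0.251
grasp_force: 60.0
```

```bash
python3 -c "
from go import *
s=st();print(s['ft_torque'],go([.53,.10,.043],1.5))"
```

```text
t 20.0 pos [530.   95.5  45.1] yaw 1.4957 z [ 0.001 -0.003 -1.   ] F [-0.4  0.3 -1.6] w 0.2506730342474434 59.99019920825958
[-0.02491772 -0.11555834  0.08036717] [ 4.521e+00 -3.610e-01  2.119e+00  1.000e-03  3.000e-03 -4.000e-03]
```

Emit:
servo_tool(moves=[[[0,0,1,0,0.003,0,18],[0,0,2,0,0.003,0,18],[0,0,2,0,0.003,0,18],[0,0,2,0,0.003,0,26],[0,0,2,0,0.003,0,30],[0,0,2,0,0.003,0,40],[0,0,2,0,0.003,0,55],[0,0,2,0,0.003,0,70],[0,0,2,0,0.003,0,70],[0,0,2,0,0.003,0,70],[0,0,2,0,0.003,0,70]]], squeeze=20)

```text
time: 20.92
tool_pos: [0.5295, 0.0966, 0.0433]
orientation: [0.0, 0.733, 0.681, 0.001]
force: [0.6, -1.1, 0.4]
gripper_width: 0.771
grasp_force: 0.0
```

```bash
python3 -c "
from go import *
s=st();print(s['ft_torque'])"
```

```text
t 20.9167 pos [529.5  96.6  43.3] yaw 1.4974 z [ 0.001  0.001 -1.   ] F [ 0.6 -1.1  0.4] w 0.7714003103359496 0.0
[-0.02165031 -0.08032174 -0.00950473]
```

Released; I raise the gripper clear and move back out of the view.

Emit:
servo_tool(moves=[[[0,0,-15,0,0,0,70],[0,0,-40,0,0,0,70],[0,0,-70,0,0,0,70],[0,0,-100,0,0,0,70],[20,0,-130,0,0,0,70],[50,10,-150,0,0,0,70],[80,10,-160,0,0,0,70],[115,10,-160,0,0,0,70],[150,10,-160,0,0,0,70],[180,10,-160,0,0,0,70],[200,10,-160,0,0,0,70],[200,10,-160,0,0,0,70]]])

```text
time: 21.92
tool_pos: [0.5524, 0.3021, 0.2036]
orientation: [-0.002, 0.73, 0.683, 0.002]
force: [0.1, 0.5, -0.0]
gripper_width: 0.793
grasp_force: 0.0
```

```bash
python3 - <<'E'
from go import *
st(); im=grab("top","top20"); sc=grab("scene","scene20")
from b import board
for t in(110,130): print(board(im,t,(430,125,540,225)))
cv2.imwrite("pics/f.png",np.vstack([cv2.resize(im[90:270,240:560],(640,360)),cv2.resize(sc[150:290,120:440],(640,240))]))
E
```

```text
t 21.9167 pos [552.4 302.1 203.6] yaw 1.5045 z [ 0.001  0.006 -1.   ] F [ 0.1  0.5 -0. ] w 0.793281815531515 0.0
((604.7376098632812, -332.88726806640625), (143.0536346435547, 60.358856201171875), 81.17340087890625)
((604.6504516601562, -332.9166259765625), (142.8627471923828, 60.33902359008789), 81.30226135253906)
```

View pics/f.png

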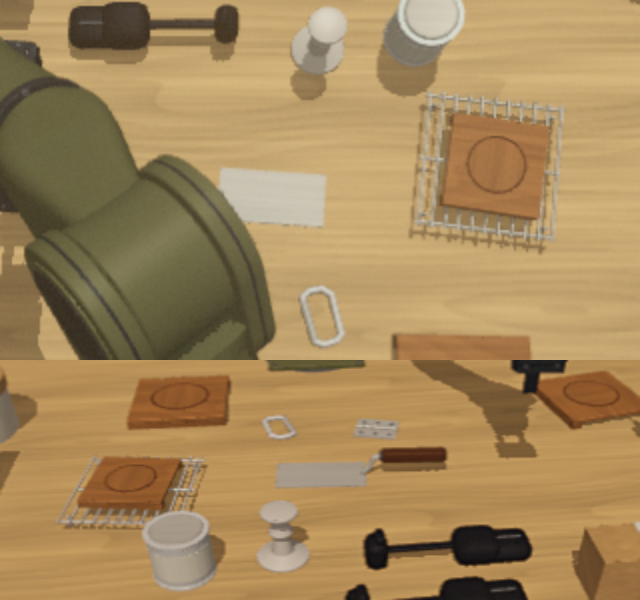

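The board sits square in the middle of the rack at (495,165). The trowel lies flat on bare shelf at (272,197), and the bystanders are where they were.

```bash
python3 -c "
from cell import finish_job
print(finish_job())"
```

```text
the job is handed in; nothing more can be done
None
```

I handed the job in: the board stands level and square in the middle of the rack, the trowel lies flat on the bare shelf, and the other things are where they were; `finish_job` gave no verdict.

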